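# Lay the long lab clamp in its rest, lifted at its balance point

## Task

Put the long boss-head clamp away on the white two-notch rest. It is lopsided, so take it by the bare rod close to its balance point, raise it about 5 cm for a trial lift and hold it still there for a second to see that it hangs level, then carry it over level and lower it until the rod lies in both notches with the balance point midway between them (either way round), letting go only once it lies there. Leave the short clamp where it is.

Things in the scene. Friction and masses are not known exactly. Their poses are not given: they have to be found in the camera images.
- long_clamp: Longer of two bare-metal lab clamps, 307 mm, 0.34-0.56 kg, lying flat. At -x, roughly towards the robot, a heavy boss block 40 x 40 mm, 50 tall (wing screw on top to 69); then along +x a bare round rod, 12 dia x 200, its centre 32 above the underside; at +x a lighter two-prong jaw 67 long, 55 wide, 46 tall. Origin: underside, below the balance point, 75 mm along the rod from the boss's face. z up.
- long_balance (a point): The long clamp's balance point, on the rod's centre line, 75 mm from the boss's inner face (38 mm from the clamp's mid-length, towards the boss), 32 mm above the underside.
- short_clamp: The other clamp, of the same shape but only 207 mm long overall (bare rod 100 mm). To be left alone. Origin on its underside, 60 mm along +x from the boss's centre; +x from boss to jaw, z up.
- rest: White plastic rest fixed to the bench: base 120 x 80 x 8 mm, two V-notched posts 8 thick, 45 mm either side of centre along its x. Origin: centre of the underside; x runs through both notches, z up. Each 60 degree V opens upward from its apex at 45 mm to tips 84 mm above the bench, 44 apart. A 12 mm rod lying in both has its centre about 57 mm above the bench.
Things that resemble listed ones, but are neither listed nor needed, are in the scene too. Leave any yellow look-alike of the rest alone.

How it is judged:
By the outcome, as a careful person would: the job done as asked, in the order asked, and still so for the second after the job is handed in, with the robot touching nothing.
It also fails if it takes over 48 s, if anything falls off the work surface, if the arm or the gripper's body presses on something with over 40 N, if the wrist force passes 120 N, or if a joint passes its speed limit or range.

## Robot

A 7-joint arm with a two-finger parallel gripper is mounted at the origin on the work surface. World frame = base frame: x ahead of the robot, y to its left, z up, the work surface at z = 0. Lengths are in m, angles in rad, forces in N, time in s.
With the tool pointing down it reaches from about 0.425 to 0.925 m from the base axis. Payload 6.8 kg.
Tool frame: the origin (TCP) lies between the finger pads; the fingertips stand ahead of it and the grasp point (between the pads) lies 11 mm behind it (ctrl.tip_reach is the z of the fingertips in the tool frame, in m); z points along the fingers, y is the line along which they close (so a half turn about z gives the same grasp; the last joint's range is limited). The gripper opens to 85 mm and grips with 20 to 120 N. Pads are 22 mm wide; open, the fingers measure 114 mm over their backs; the gripper's body (76 mm by 85 mm) begins 54 mm behind the grasp point. The pads swing forward as they close: fully open they stand 13 mm farther back than shut.
Start: joints at [-1.457, 0.477, 0.022, 1.555, -0.011, 1.109, -0.083], TCP at [0.148, 0.658, 0.239] pointing down, gripper open.
Joint ranges: [-2.96, 2.96], [-0.34, 2.1], [-1.41, 1.46], [0.24, 2.44], [-1.37, 4.51], [0.17, 1.92], [-2.96, 2.96]. Speed limits (rad/s): [2.39, 2.39, 3.14, 3.14, 3.14, 3.14, 3.14].

## Interface

Orientations are given as a unit quaternion [x, y, z, w].
In Python, from cell import status, grab_frame, camera_info, finish_job, ctrl gives the robot as it stands. The module is installed in compiled form; this text tells all that it offers.
- The arm moves only by the tool jog_arm, never from a script. Its argument "targets" is a list of rows, each a list of 6 numbers: the shift along the tool's x, y, z in m, then the turn, a rotation vector about the tool's x, y, z in degrees. In form: [[x, y, z, rx, ry, rz], ...]. A call has 1 to 5 rows; each row shifts and turns the commanded pose from where the row before left it, along the tool's axes as they then stand; what a row does not reach is not made up. A row lasts 1/8 s, in which the tool goes at most 62.5 mm and 10.7 degrees, less where a joint would pass 70% of its speed; a pose out of reach is approached as far as the arm can. A call with a gripper value outside its range is refused whole. "claw" is the gripper's target within -1 to 1 (fully open at 1, half-way at 0, shut at -1), set as the call begins (left out, the last holds). The fingers move at their own pace and stop on an object; the grip force is fixed at half the most. Time passes only in rows, so rows that do not move let the fingers close. It gives the time, the measured TCP pose, the force, the opening and the grip force at its end, in the units of the state.
- status.get_state(): the state, without advancing time (a new reading comes with each control period).
- grab_frame(name): name is "side" or "top"; returns (picture, depth): 480x640x3 uint8, red, green, blue; 480x640 float32, m along the optical axis (not along the pixel's ray), 0 where there is no reading.
- camera_info(name): a dict with "K" (3x3 intrinsics, pixels), "k1" (the pictures are not rectified: a ray, as slopes to the right and down, at radius r is drawn at 1 + k1 r^2 times it, then the intrinsics apply), "R" (3x3) and "t" (3): a world point X has camera coordinates R X + t. Camera axes: x right, y down, z forward; pixel columns grow to the right and rows downward; lengths in m; the calibration is good to about 2 mm. A picture is of the moment at which its call begins. camera_info takes no time and is no camera call.
- finish_job(): hands the job in; it is judged then, once.
The state is a dict: "time_s": time; "joint_pos": joint angles; "dq": joint speeds; "joint_torque": joint torques, N m; "ee_pos": TCP position; "ee_rot": TCP orientation; "wrist_force": force on the tool from outside, world axes, zero at the start; "moment": the same for the moment, N m; "grip_width": finger opening in m; "finger_force": force on a finger pad.
Only numpy, scipy, OpenCV 4.12 (cv2) and the standard library are available. Lean on these libraries where they do the work, as an engineer would, in place of code of your own. Each camera call takes 0.05 s, during which the arm holds its last target. There are 200 camera calls.

## Working session

There is one attempt and no reset: what is moved stays moved. The work goes in short steps, Python scripts to look and compute and a tool call to move; the robot and the scene stay as the last step left them, time stands still between calls to the robot, and variables do not carry over. Pictures are saved under pics/ and viewed, at most 10 in all, crops included, and the job is handed in when it is done.

Besides the shell and the picture viewer there is one more tool, called after ">>>" by a JSON object that holds its "fn" and its "kwargs", one argument or row to a line. jog_arm: Moves the arm, as the interface text tells. Its arguments: {"type":"object","properties":{"targets":{"type":"array","items":{"type":"array","items":{"type":"number"}}},"claw":{"type":"number"}},"required":["targets"]}

```bash
mkdir -p pics; cat > h.py <<'E'
import numpy as np, cv2
from cell import status, grab_frame, camera_info, finish_job, ctrl
def pts(name, depth):
    c=camera_info(name);K=np.array(c["K"]);R=np.array(c["R"]);t=np.array(c["t"])
    v,u=np.mgrid[0:480,0:640].astype(np.float32)
    D=np.array([c["k1"],0,0,0,0.])
    p=cv2.undistortPoints(np.stack([u.ravel(),v.ravel()],1)[:,None],K,D)[:,0]
    z=depth.ravel()[:,None]
    X=(np.hstack([p,np.ones_like(z)])*z-t)@R
    X[z[:,0]==0]=np.nan
    return X.reshape(480,640,3)
def ray(name,uv,h):
    c=camera_info(name);K=np.array(c["K"]);R=np.array(c["R"]);t=np.array(c["t"])
    p=cv2.undistortPoints(np.float32(uv).reshape(-1,1,2),K,np.array([c["k1"],0,0,0,0.]))[:,0]
    d=np.hstack([p,np.ones((len(p),1))])@R; o=-R.T@t
    return o+d*((h-o[2])/d[:,2])[:,None]
E
python3 - <<'E'
from h import *
for n in("top","side"):
    p,d=grab_frame(n); np.savez(n+"0.npz",p=p,d=d); cv2.imwrite(f"pics/{n}0.png",p[...,::-1])
    c=camera_info(n);print(n,c, d.min(),d.max())
print(status.get_state(),ctrl.tip_reach)
E
```

```text
top {'K': array([[550.58350911,   0.        , 313.89824049],
       [  0.        , 550.58350911, 241.20700764],
       [  0.        ,   0.        ,   1.        ]]), 'k1': 0.029339397866196597, 'R': array([[-0.00582404, -0.99994622, -0.00858137],
       [-0.99258858,  0.00682243, -0.12133159],
       [ 0.12138362,  0.00781113, -0.99257494]]), 't': array([0.05003921, 0.46775072, 1.10544032])} 0.0 2.0493152
side {'K': array([[567.4282739 ,   0.        , 319.19545088],
       [  0.        , 567.4282739 , 233.6559785 ],
       [  0.        ,   0.        ,   1.        ]]), 'k1': -0.04052124819043302, 'R': array([[ 0.84757628, -0.53064195,  0.00579421],
       [-0.29300022, -0.47704694, -0.82859948],
       [ 0.44245375,  0.70060355, -0.55981187]]), 't': array([-0.35370141,  0.20424807,  1.06730051])} 0.0 3.74019
{'time_s': 0.1, 'joint_pos': array([-1.45708715,  0.47771185,  0.0223501 ,  1.55634699, -0.0115085 ,
        1.10931371, -0.08310393]), 'dq': array([-1.11407575e-03, -3.68044984e-03,  8.43021185e-04, -4.03248138e-03,
       -3.66152493e-05,  1.14554010e-03,  2.68978002e-03]), 'joint_torque': array([ 3.19744962e-03, -5.97763252e+01,  1.61280792e+00, -2.81955403e+01,
        1.27540663e-02,  5.04436859e-03,  8.80970816e-06]), 'ee_pos': array([0.14839359, 0.65795007, 0.23842918]), 'ee_rot': array([ 1.10674483e-01,  9.93856366e-01, -8.25168562e-04, -3.36301162e-05]), 'wrist_force': array([-0.0942371 ,  0.58912425, -1.00549436]), 'moment': array([-0.00268092,  0.01619111,  0.04551353]), 'finger_force': 0.0, 'grip_width': 0.08537492808234735} 0.008
```

View pics/top0.png

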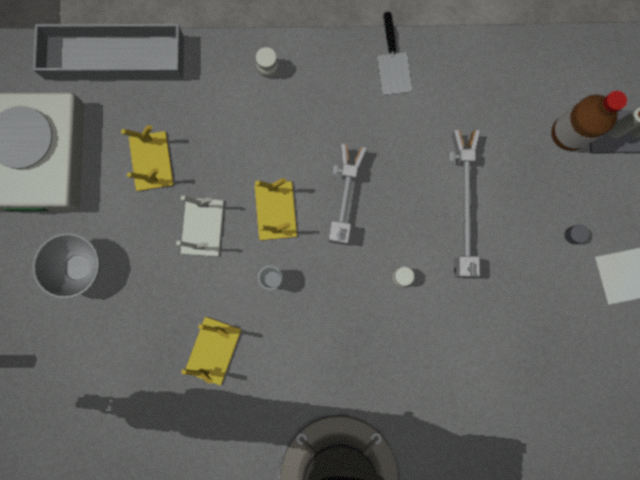

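View pics/side0.png

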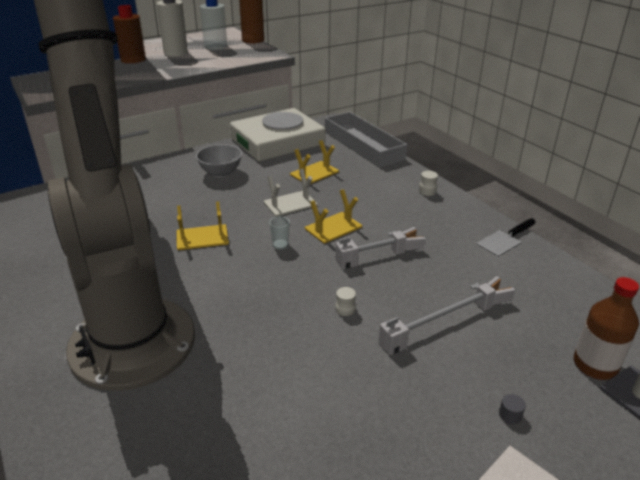

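The top view shows two clamps. One has its boss at (340,232) and jaw at (352,160). The other has its boss at (469,267) and jaw at (467,140), and it is the longer, so it is long_clamp. There is one white rest at (202,227); the ones at (150,160), (276,209) and (213,350) are yellow look-alikes. Next I measure both targets and confirm them in a crop.

```bash
python3 - <<'E'
from h import *
f=np.load("top0.npz");p,d=f["p"],f["d"];X=pts("top",d);z=X[...,2]
print("bench z",np.nanmedian(z[200:260,540:560]))
cv2.imwrite("pics/crop.png",cv2.resize(np.hstack([p[120:285,425:515],p[120:285,320:380],p[175:340-0,165:245]]),None,fx=3,fy=3,interpolation=cv2.INTER_CUBIC)[...,::-1])
# long clamp: rod points
s=np.zeros((480,640),bool);s[120:285,440:495]=1
m=s&(z>0.015);
rod=m.copy();rod[:175]=0;rod[248:]=0
R=X[rod&(z>0.025)&(z<.05)]
print("rod n",len(R),"top z",np.percentile(R[:,2],[50,90]))
l=cv2.fitLine(R[:,:2].astype(np.float32),cv2.DIST_HUBER,0,.01,.01).ravel();print("rod line",l,"yaw",np.degrees(np.arctan2(l[1],l[0])))
# color based edges
g=cv2.cvtColor(p,cv2.COLOR_RGB2GRAY)
C=[]
for v in range(178,245,6):
    row=g[v,445:490].astype(float);w=np.clip(row-np.median(row)-15,0,None);C.append([445+(w*np.arange(45)).sum()/w.sum(),v])
Q=ray("top",C,.032);print("colour centres",Q[:,:2].round(4).tolist())
b=X[m&(z>.043)&(z<.056)];bb=b[b[:,0]<np.nanmin(R[:,0])+.03];print("boss xyz range",np.percentile(bb,[2,50,98],axis=0).round(4).tolist())
a=X[m];print("whole x",np.percentile(a[:,0],[1,99]))
# rest
hsv=cv2.cvtColor(p,cv2.COLOR_RGB2HSV);w=np.zeros_like(s);w[185:270,170:235]=1
w&=(hsv[...,1]<40)&(hsv[...,2]>140)
print("white",w.sum()); cs,_=cv2.findContours(w.astype(np.uint8),0,1);c=max(cs,key=cv2.contourArea)
r=cv2.minAreaRect(c);bx=cv2.boxPoints(r);print(bx.tolist(),ray("top",bx,.008)[:,:2].round(4).tolist())
s=np.zeros((480,640),bool);s[180:270,165:240]=1
base=X[s&(z>.004)&(z<.012)&w];rr=cv2.minAreaRect(base[:,:2].astype(np.float32));print("base",rr)
post=X[s&(z>.04)&(z<.1)]; print("post",len(post));print(post.round(3)[:60].tolist())
E
```

```text
bench z 0.0006451898392190744
rod n 440 top z [0.03717848 0.04017576]
rod line [ 0.999878   -0.01562023  0.52063173 -0.26643986] yaw -0.8950094
colour centres [[0.5975, -0.2692], [0.5848, -0.2687], [0.5721, -0.2687], [0.5595, -0.2684], [0.5469, -0.2679], [0.5344, -0.2677], [0.5219, -0.2673], [0.5094, -0.2671], [0.4969, -0.2665], [0.4845, -0.2659], [0.4721, -0.2657], [0.4598, -0.2653]]
boss xyz range [[0.3935, -0.2831, 0.0447], [0.4136, -0.2608, 0.0501], [0.4315, -0.2444, 0.0549]]
whole x [0.39353684 0.69731925]
white 1769
[[180.8712921142578, 243.28713989257812], [185.0297088623047, 201.70297241210938], [222.15843200683594, 205.41583251953125], [218.00001525878906, 247.0]] [[0.4681, 0.3263], [0.5567, 0.3195], [0.5482, 0.2409], [0.4597, 0.2483]]
base ((0.5031632781028748, 0.2841811776161194), (0.07944028079509735, 0.11921053379774094), 86.32240295410156)
post 316
[[0.554, 0.31, 0.08], [0.553, 0.307, 0.085], [0.554, 0.306, 0.082], [0.552, 0.302, 0.089], [0.553, 0.301, 0.083], [0.553, 0.311, 0.077], [0.552, 0.308, 0.079], [0.552, 0.306, 0.08], [0.552, 0.305, 0.078], [0.551, 0.301, 0.083
[... 437 characters left out ...]
549, 0.252, 0.083], [0.549, 0.25, 0.081], [0.547, 0.309, 0.084], [0.548, 0.307, 0.082], [0.547, 0.305, 0.086], [0.547, 0.303, 0.086], [0.547, 0.301, 0.084], [0.548, 0.301, 0.078], [0.548, 0.299, 0.078], [0.548, 0.296, 0.079], [0.549, 0.296, 0.073], [0.549, 0.294, 0.073], [0.551, 0.293, 0.066], [0.55, 0.291, 0.068], [0.551, 0.29, 0.065], [0.551, 0.288, 0.062], [0.552, 0.287, 0.06], [0.551, 0.269, 0.065], [0.55, 0.266, 0.07], [0.549, 0.263, 0.075], [0.547, 0.26, 0.081], [0.547, 0.258, 0.084], [0.547, 0.256, 0.083], [0.547, 0.254, 0.085], [0.547, 0.252, 0.082], [0.547, 0.25, 0.081], [0.546, 0.31, 0.079], [0.546, 0.308, 0.081], [0.546, 0.306, 0.079], [0.546, 0.304, 0.079], [0.546, 0.302, 0.081]]
```

View pics/crop.png

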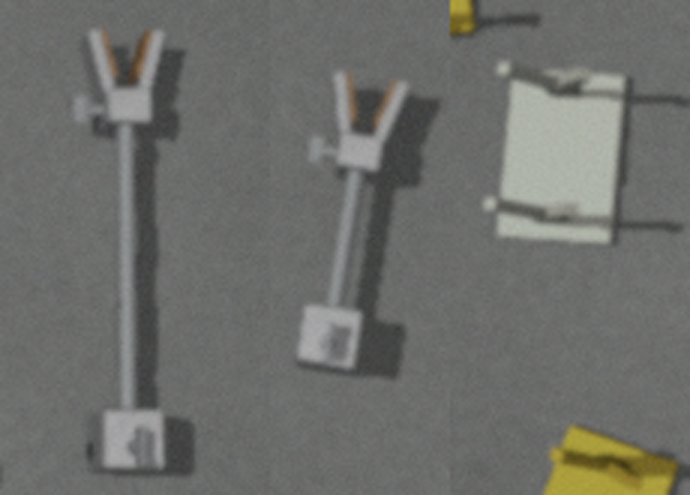

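The crop confirms it: the left clamp has the rod about twice as long, so it is the long one, and the white rest carries its two posts along roughly world x. The measurements agree with the given sizes: balance point about (0.5075, -0.267), yaw -1.5°, rest centre (0.503, 0.284), yaw -3.7°.

>>> {"fn": "jog_arm", "kwargs": {
  "targets": [
    [0,0,0,0,0,-5.5],
    [0,0,0,0,0,-5.5],
    [-0.036,-0.035,0,0,0,0],
    [-0.036,-0.035,0,0,0,0],
    [-0.036,-0.035,0,0,0,0]
  ],
  "claw": 1
}}

```text
time_s: 0.72
ee_pos: [0.2542, 0.5488, 0.2388]
ee_rot: [0.015, 1.0, -0.0, -0.0]
wrist_force: [0.9, 0.8, 0.7]
grip_width: 0.0853
finger_force: 0.0
```

>>> {"fn": "jog_arm", "kwargs": {
  "targets": [
    [-0.036,-0.035,0,0,0,0],
    [-0.036,-0.035,0,0,0,0],
    [-0.036,-0.035,0,0,0,0],
    [-0.036,-0.035,0,0,0,0],
    [-0.036,-0.035,0,0,0,0]
  ]
}}

```text
time_s: 1.35
ee_pos: [0.4288, 0.3685, 0.239]
ee_rot: [0.015, 1.0, -0.0, -0.0]
wrist_force: [1.0, -0.6, 0.1]
grip_width: 0.0855
finger_force: 0.0
```

>>> {"fn": "jog_arm", "kwargs": {
  "targets": [
    [-0.036,-0.035,0,0,0,0],
    [-0.036,-0.035,0,0,0,0],
    [0,-0.055,0,0,0,0],
    [0,-0.055,0,0,0,0],
    [0,-0.055,0,0,0,0]
  ]
}}

```text
time_s: 1.98
ee_pos: [0.4926, 0.131, 0.239]
ee_rot: [0.015, 1.0, -0.0, -0.0]
wrist_force: [1.6, -0.8, 0.3]
grip_width: 0.0854
finger_force: 0.0
```

>>> {"fn": "jog_arm", "kwargs": {
  "targets": [
    [-0.003,-0.05,0,0,0,0],
    [-0.003,-0.05,0,0,0,0],
    [-0.003,-0.05,0,0,0,0],
    [-0.003,-0.05,0,0,0,0],
    [-0.003,-0.05,0,0,0,0]
  ]
}}

```text
time_s: 2.6
ee_pos: [0.5001, -0.1189, 0.2392]
ee_rot: [0.015, 1.0, 0.0, -0.0]
wrist_force: [0.8, -0.4, -0.1]
grip_width: 0.0854
finger_force: 0.0
```

>>> {"fn": "jog_arm", "kwargs": {
  "targets": [
    [-0.004,-0.05,0.03,0,0,0],
    [-0.004,-0.05,0.03,0,0,0],
    [-0.004,-0.048,0.03,0,0,0],
    [0,0,0,0,0,0],
    [0,0,0,0,0,0]
  ]
}}

```text
time_s: 3.22
ee_pos: [0.508, -0.2652, 0.149]
ee_rot: [0.015, 1.0, 0.0, -0.0]
wrist_force: [0.3, 0.7, -0.1]
grip_width: 0.0853
finger_force: 0.0
```

```bash
python3 - <<'E'
from h import *
p,d=grab_frame("side");np.savez("side1.npz",p=p,d=d)
cv2.imwrite("pics/side1.png",cv2.resize(p[200:400,340:560],None,fx=3,fy=3)[:600,:][...,::-1])
s=status.get_state();print(s["ee_pos"],s["ee_rot"])
# side view check on original side image: rod pts by depth
f=np.load("side0.npz");X=pts("side",f["d"]);z=X[...,2]
ok=(X[...,0]>.38)&(X[...,0]<.72)&(abs(X[...,1]+.267)<.035)&(z>.012)
R=X[ok&(X[...,0]>.45)&(X[...,0]<.6)&(z>.025)]
print(len(R),np.polyfit(R[:,0]-.5075,R[:,1],1),np.percentile(R[:,2],[10,50,90]))
a=X[ok];print(np.percentile(a[:,0],[.5,1,99,99.5]))
b=X[ok&(z>.043)&(z<.058)&(X[...,0]<.5)];print(np.percentile(b,[1,50,99],axis=0).round(4))
E
```

```text
[ 0.50846232 -0.26451434  0.14949279] [1.42577326e-02 9.99898286e-01 3.50254035e-04 1.07731872e-04]
409 [-0.03177512 -0.27130768] [0.03159956 0.03609923 0.03890183]
[0.39124293 0.39157516 0.6944     0.69566587]
[[ 0.3916 -0.2874  0.0435]
 [ 0.4057 -0.2731  0.0494]
 [ 0.4324 -0.2464  0.057 ]]
```

View pics/side1.png

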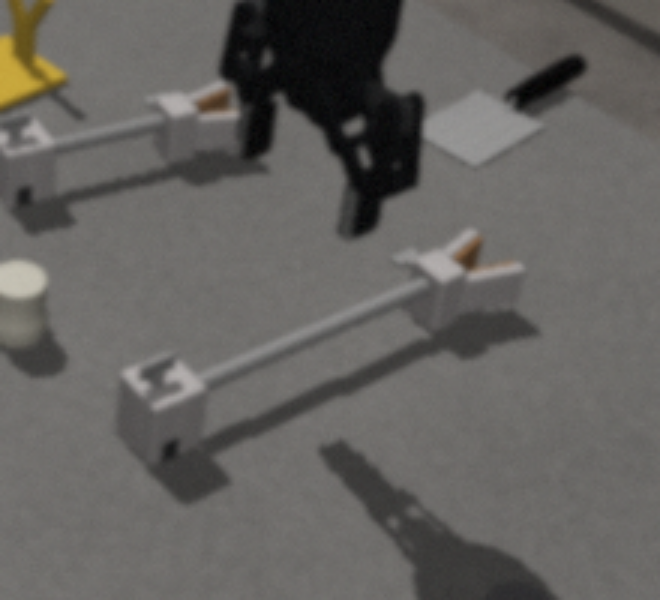

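The side view shows the open gripper above the rod, with the boss at (165,400) and the jaw at (450,280) in the crop; nothing is in the way. I correct by 1–2 mm and descend.

>>> {"fn": "jog_arm", "kwargs": {
  "targets": [
    [0.001,-0.0025,0.03,0,0,0],
    [0,0,0.035,0,0,0],
    [0,0,0.035,0,0,0],
    [0,0,0.02,0,0,0],
    [0,0,0.008,0,0,0]
  ]
}}

```text
time_s: 3.9
ee_pos: [0.5073, -0.2671, 0.021]
ee_rot: [0.014, 1.0, 0.0, -0.0]
wrist_force: [0.4, -0.1, 0.7]
grip_width: 0.0855
finger_force: 0.0
```

>>> {"fn": "jog_arm", "kwargs": {
  "targets": [
    [0,0,0,0,0,0],
    [0,0,0,0,0,0],
    [0,0,0,0,0,0],
    [0,0,0,0,0,0],
    [0,0,0,0,0,0]
  ],
  "claw": -1
}}

```text
time_s: 4.53
ee_pos: [0.5073, -0.2682, 0.0219]
ee_rot: [0.015, 1.0, 0.0, 0.0]
wrist_force: [-1.4, 0.9, 5.9]
grip_width: 0.0099
finger_force: 58.4
```

>>> {"fn": "jog_arm", "kwargs": {
  "targets": [
    [0,0,0,0,0,0],
    [0,0,0,0,0,0],
    [0,0,0,0,0,0]
  ]
}}

```text
time_s: 4.9
ee_pos: [0.5073, -0.2682, 0.0219]
ee_rot: [0.015, 1.0, 0.0, 0.0]
wrist_force: [-1.5, 0.8, 5.5]
grip_width: 0.0102
finger_force: 58.5
```

>>> {"fn": "jog_arm", "kwargs": {
  "targets": [
    [0,0,-0.005,0,0,0],
    [0,0,-0.01,0,0,0],
    [0,0,-0.015,0,0,0],
    [0,0,-0.012,0,0,0],
    [0,0,-0.008,0,0,0]
  ]
}}

```text
time_s: 5.52
ee_pos: [0.5074, -0.2683, 0.0725]
ee_rot: [0.015, 1.0, -0.0, 0.001]
wrist_force: [0.6, 0.8, -3.9]
grip_width: 0.0101
finger_force: 58.5
```

>>> {"fn": "jog_arm", "kwargs": {
  "targets": [
    [0,0,0,0,0,0],
    [0,0,0,0,0,0],
    [0,0,0,0,0,0],
    [0,0,0,0,0,0],
    [0,0,0,0,0,0]
  ]
}}

```text
time_s: 6.15
ee_pos: [0.5069, -0.2681, 0.0711]
ee_rot: [0.015, 1.0, 0.0, -0.0]
wrist_force: [-0.1, 0.5, -3.3]
grip_width: 0.0104
finger_force: 58.5
```

>>> {"fn": "jog_arm", "kwargs": {
  "targets": [
    [0,0,0,0,0,0],
    [0,0,0,0,0,0],
    [0,0,0,0,0,0],
    [0,0,0,0,0,0],
    [0,0,0,0,0,0]
  ]
}}

```text
time_s: 6.78
ee_pos: [0.507, -0.2681, 0.0713]
ee_rot: [0.015, 1.0, 0.0, 0.0]
wrist_force: [0.6, 0.6, -3.9]
grip_width: 0.0104
finger_force: 58.5
```

```bash
cat >> h.py <<'E'
def level(n,x0,x1,yc,zlo,dy=.05):
    p,d=grab_frame(n);X=pts(n,d);z=X[...,2];g=p.astype(int)
    ok=(abs(X[...,1]-yc)<dy)&(X[...,0]>x0)&(X[...,0]<x1)&(z>zlo)
    return p,X,ok
E
python3 - <<'E'
from h import *
s=status.get_state();print(s["time_s"],s["ee_pos"],s["wrist_force"],s["moment"],s["grip_width"])
p,X,ok=level("side",.38,.72,-.268,.05)
f=np.load("side0.npz");X0=pts("side",f["d"])
for n,XX,zl in(("before",X0,.02),("now",X,.06)):
    for a,b in((.44,.47),(.55,.58),(.58,.615)):
        m=(XX[...,0]>a)&(XX[...,0]<b)&(abs(XX[...,1]+.27)<.03)&(XX[...,2]>zl)&(XX[...,2]<zl+.06)
        print(n,a,b,m.sum(),np.median(XX[m],axis=0).round(4))
cv2.imwrite("pics/side2.png",cv2.resize(p[160:400,340:560],None,fx=2.5,fy=2.5)[...,::-1])
E
```

```text
6.775 [ 0.50703963 -0.26811755  0.07130838] [ 0.62054917  0.64971916 -3.89828436] [-0.02361952 -0.03557922 -0.03117443] 0.010418510866208116
before 0.44 0.47 83 [ 0.4567 -0.2702  0.0368]
before 0.55 0.58 75 [ 0.5653 -0.2738  0.036 ]
before 0.58 0.615 90 [ 0.5961 -0.275   0.0357]
now 0.44 0.47 84 [ 0.4558 -0.2711  0.0861]
now 0.55 0.58 5 [ 0.5766 -0.2766  0.0803]
now 0.58 0.615 77 [ 0.5989 -0.2758  0.0854]
```

View pics/side2.png

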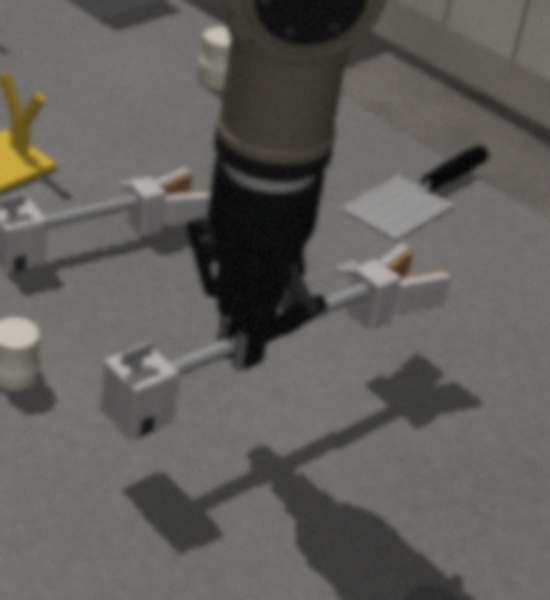

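The picture shows the clamp hanging level, with boss (140,390) and jaw (390,290). Both rod ends rose by about 49.5 mm, and the wrist moment is small. I hold a little longer, then raise and carry.

>>> {"fn": "jog_arm", "kwargs": {
  "targets": [
    [0,0,0,0,0,0],
    [0,0,0,0,0,0],
    [0,0,-0.01,0,0,0],
    [0,0,-0.02,0,0,0],
    [0,0,-0.03,0,0,0]
  ]
}}

```text
time_s: 7.45
ee_pos: [0.5065, -0.2679, 0.1319]
ee_rot: [0.015, 1.0, 0.0, -0.001]
wrist_force: [0.4, -0.9, -3.0]
grip_width: 0.0099
finger_force: 58.5
```

>>> {"fn": "jog_arm", "kwargs": {
  "targets": [
    [0,0,-0.03,0,0,0],
    [0,0,-0.025,0,0,0],
    [0,0,-0.015,0,0,0],
    [0,0.01,0,0,0,0],
    [0,0.02,0,0,0,0.5]
  ]
}}

```text
time_s: 8.07
ee_pos: [0.5072, -0.2376, 0.2005]
ee_rot: [0.02, 1.0, 0.0, -0.001]
wrist_force: [0.8, 0.3, -4.4]
grip_width: 0.0101
finger_force: 58.5
```

>>> {"fn": "jog_arm", "kwargs": {
  "targets": [
    [0.001,0.03,0,0,0,0.5],
    [0.001,0.035,0,0,0,0.5],
    [0.002,0.035,0,0,0,0.5],
    [0.002,0.035,0,0,0,0],
    [0.002,0.035,0,0,0,0]
  ]
}}

```text
time_s: 8.7
ee_pos: [0.5081, -0.0659, 0.2001]
ee_rot: [0.032, 0.999, 0.0, -0.001]
wrist_force: [0.5, 0.6, -4.2]
grip_width: 0.0101
finger_force: 58.6
```

>>> {"fn": "jog_arm", "kwargs": {
  "targets": [
    [0.002,0.035,0,0,0,0],
    [0.002,0.035,0,0,0,0],
    [0.002,0.035,0,0,0,0],
    [0.002,0.035,0,0,0,0],
    [0.002,0.035,0,0,0,0]
  ]
}}

```text
time_s: 9.32
ee_pos: [0.5092, 0.1089, 0.2]
ee_rot: [0.032, 0.999, -0.0, -0.001]
wrist_force: [-0.3, 0.5, -4.1]
grip_width: 0.0095
finger_force: 58.6
```

```bash
python3 - <<'E'
from h import *
s=status.get_state();print(s["time_s"],s["ee_pos"],s["ee_rot"],s["wrist_force"],s["grip_width"])
for n in("top","side"):
    f=np.load(n+"0.npz");X=pts(n,f["d"]);p=f["p"];z=X[...,2]
    h=cv2.cvtColor(p,cv2.COLOR_RGB2HSV)
    box=(X[...,0]>.43)&(X[...,0]<.58)&(abs(X[...,1]-.284)<.06)&(h[...,1]<60)
    b=X[box&(z>.004)&(z<.014)&(h[...,2]>130)];print(n,"base",cv2.minAreaRect(b[:,:2].astype(np.float32)))
    for lo,hi in((.44,.49),(.52,.57)):
        q=X[box&(z>.06)&(z<.095)&(X[...,0]>lo)&(X[...,0]<hi)]
        L=q[q[:,1]>.284];Rr=q[q[:,1]<.284];print(lo,len(L),len(Rr),np.median(q[:,0]),L[:,1].max() if len(L) else 0,Rr[:,1].min() if len(Rr) else 0,L.mean(0),Rr.mean(0))
E
```

```text
9.325 [0.50919646 0.10893614 0.2000269 ] [ 3.20060466e-02  9.99486982e-01 -3.25294637e-04 -1.13132528e-03] [-0.30229754  0.50897075 -4.10282655] 0.009501614872732315
top base ((0.5063769817352295, 0.28777027130126953), (0.08793360739946365, 0.12530915439128876), 85.95597839355469)
0.44 66 47 0.4577928386691772 0.3180292350747659 0.25601475806491597 [0.45944502 0.3056397  0.07404647] [0.4561183  0.26631892 0.07630917]
0.52 70 48 0.5472281501322743 0.31086797545320455 0.24950134171198024 [0.5488159  0.29880978 0.0740727 ] [0.5453788  0.25932606 0.07643859]
side base ((0.5038574934005737, 0.2800067663192749), (0.0853765606880188, 0.12290738523006439), 85.34435272216797)
0.44 46 36 0.45786086600151843 0.3115310751209855 0.25198739967995337 [0.45946562 0.30207512 0.07221969] [0.45567571 0.26047467 0.07347709]
0.52 25 23 0.5458117251029527 0.30112102802990476 0.24548465437141878 [0.54791976 0.29250966 0.07012646] [0.54398763 0.25659914 0.07065117]
```

>>> {"fn": "jog_arm", "kwargs": {
  "targets": [
    [0.004,0.04,0,0,0,0],
    [0.004,0.04,0,0,0,0],
    [0.004,0.04,0,0,0,0],
    [0.004,0.035,0,0,0,0],
    [0.002,0.017,0,0,0,0.7]
  ]
}}

```text
time_s: 9.95
ee_pos: [0.502, 0.2826, 0.1999]
ee_rot: [0.037, 0.999, -0.0, -0.001]
wrist_force: [-0.4, -0.5, -4.0]
grip_width: 0.01
finger_force: 58.6
```

>>> {"fn": "jog_arm", "kwargs": {
  "targets": [
    [0,0,0.02,0,0,0],
    [0,0,0.03,0,0,0],
    [0,0,0.02,0,0,0],
    [0,0,0.01,0,0,0],
    [0,0,0,0,0,0]
  ]
}}

```text
time_s: 10.58
ee_pos: [0.5033, 0.2794, 0.1206]
ee_rot: [0.039, 0.999, -0.001, -0.001]
wrist_force: [0.0, -0.3, -3.0]
grip_width: 0.0105
finger_force: 58.7
```

```bash
python3 - <<'E'
from h import *
s=status.get_state();print(s["time_s"],s["ee_pos"],s["ee_rot"],s["wrist_force"],s["grip_width"])
p,d=grab_frame("top");q,e=grab_frame("side")
for n,dd in(("top",d),("side",e)):
    X=pts(n,dd);m=(abs(X[...,1]-.284)<.04)&(X[...,2]>.07)&(X[...,2]<.19)
    x=X[m&(X[...,2]<.165)];print(n,"x range",np.percentile(x[:,0],[.5,1,99,99.5]))
    for a,b in((.38,.44),(.44,.46),(.57,.61),(.63,.66)):
        k=X[m&(X[...,0]>a)&(X[...,0]<b)&(X[...,2]>.1)];print(a,len(k),np.median(k,0).round(4) if len(k) else 0)
a=cv2.resize(p[90:330,130:290],None,fx=2.5,fy=2.5);b=cv2.resize(q[90:250,210:375],None,fx=2.5,fy=2.5)
b=cv2.copyMakeBorder(b,0,600-b.shape[0],0,0,0);cv2.imwrite("pics/c3.png",np.hstack([a,b])[...,::-1][:, :800])
E
```

```text
10.575 [0.50332352 0.27940048 0.12064907] [ 3.88366791e-02  9.99245147e-01 -6.52019615e-04 -6.50828165e-04] [ 0.03908343 -0.30510058 -2.97090775] 0.010467078620869931
top x range [0.40215891 0.40632173 0.69342952 0.69500417]
0.38 70 [0.4156 0.2679 0.1211]
0.44 15 [0.455  0.2801 0.1353]
0.57 134 [0.5895 0.2722 0.1364]
0.63 352 [0.6426 0.269  0.1402]
side x range [0.19711813 0.20679021 0.6913092  0.69422496]
0.38 524 [0.4033 0.2702 0.1365]
0.44 40 [0.4506 0.2791 0.1349]
0.57 67 [0.5897 0.2676 0.1348]
0.63 200 [0.6413 0.2539 0.1287]
```

View pics/c3.png

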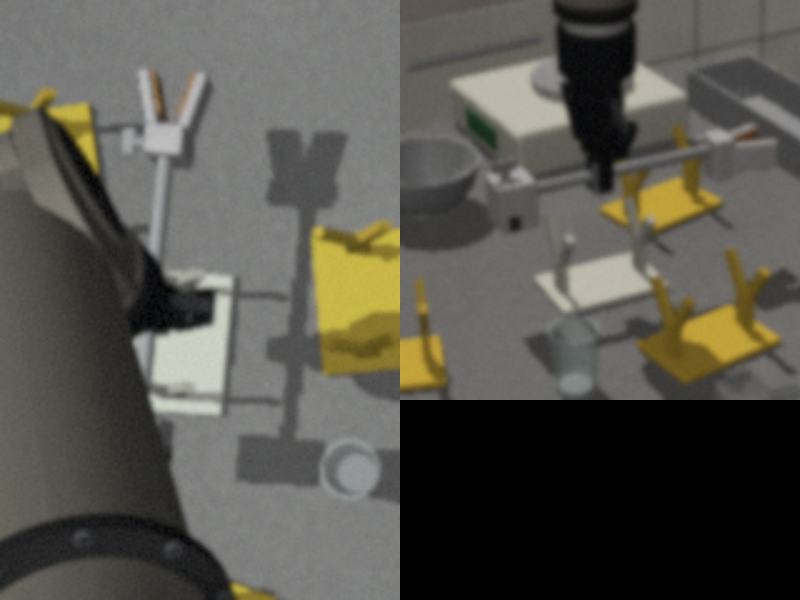

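The pictures show the clamp level over the white rest, with its rod running over both posts. Both views put the rod about 3.5 mm too far in -y relative to the notches, so I correct that and lower.

>>> {"fn": "jog_arm", "kwargs": {
  "targets": [
    [0.0005,0.0035,0,0,0,0],
    [0,0,0.015,0,0,0],
    [0,0,0.02,0,0,0],
    [0,0,0.015,0,0,0],
    [0,0,0,0,0,0]
  ]
}}

```text
time_s: 11.3
ee_pos: [0.5025, 0.2831, 0.0697]
ee_rot: [0.038, 0.999, -0.001, -0.001]
wrist_force: [0.3, -1.0, -3.3]
grip_width: 0.0099
finger_force: 58.7
```

>>> {"fn": "jog_arm", "kwargs": {
  "targets": [
    [0,0,0.008,0,0,0],
    [0,0,0.006,0,0,0],
    [0,0,0,0,0,0]
  ]
}}

```text
time_s: 11.68
ee_pos: [0.5033, 0.2835, 0.057]
ee_rot: [0.038, 0.999, -0.0, -0.0]
wrist_force: [0.4, 0.0, -3.4]
grip_width: 0.0098
finger_force: 58.7
```

>>> {"fn": "jog_arm", "kwargs": {
  "targets": [
    [0,0,0.004,0,0,0],
    [0,0,0.002,0,0,0],
    [0,0,0,0,0,0]
  ]
}}

```text
time_s: 12.05
ee_pos: [0.5034, 0.2836, 0.0512]
ee_rot: [0.038, 0.999, -0.0, -0.0]
wrist_force: [0.4, -1.0, -3.6]
grip_width: 0.0098
finger_force: 58.7
```

>>> {"fn": "jog_arm", "kwargs": {
  "targets": [
    [0,0,0.002,0,0,0],
    [0,0,0,0,0,0]
  ]
}}

```text
time_s: 12.3
ee_pos: [0.5034, 0.2836, 0.0492]
ee_rot: [0.038, 0.999, -0.0, -0.0]
wrist_force: [-0.8, 0.4, -4.6]
grip_width: 0.01
finger_force: 58.7
```

>>> {"fn": "jog_arm", "kwargs": {
  "targets": [
    [0,0,0.001,0,0,0],
    [0,0,0,0,0,0]
  ]
}}

```text
time_s: 12.55
ee_pos: [0.5036, 0.2833, 0.0483]
ee_rot: [0.039, 0.999, -0.0, 0.0]
wrist_force: [-0.0, -1.9, -1.8]
grip_width: 0.0099
finger_force: 58.7
```

>>> {"fn": "jog_arm", "kwargs": {
  "targets": [
    [0,0,0.001,0,0,0],
    [0,0,0,0,0,0]
  ]
}}

```text
time_s: 12.8
ee_pos: [0.5037, 0.2829, 0.0474]
ee_rot: [0.039, 0.999, -0.0, 0.0]
wrist_force: [0.8, -3.5, 2.0]
grip_width: 0.0099
finger_force: 59.1
```

>>> {"fn": "jog_arm", "kwargs": {
  "targets": [
    [0,-0.001,0.0005,0,0,0],
    [0,0,0,0,0,0]
  ]
}}

```text
time_s: 13.05
ee_pos: [0.5036, 0.2826, 0.0469]
ee_rot: [0.039, 0.999, 0.0, 0.0]
wrist_force: [0.8, -3.1, 0.6]
grip_width: 0.01
finger_force: 59.1
```

>>> {"fn": "jog_arm", "kwargs": {
  "targets": [
    [0,0,0.0005,0,0,0],
    [0,0,0,0,0,0]
  ]
}}

```text
time_s: 13.3
ee_pos: [0.5037, 0.2825, 0.0467]
ee_rot: [0.039, 0.999, 0.0, 0.0]
wrist_force: [-0.3, -3.2, 4.2]
grip_width: 0.0097
finger_force: 59.6
```

```bash
python3 - <<'E'
from h import *
s=status.get_state();print(s["time_s"],s["ee_pos"],s["ee_rot"],s["wrist_force"],s["moment"])
q,e=grab_frame("side");X=pts("side",e);p,d=grab_frame("top");T=pts("top",d)
for Y in(X,T):
  for a,b in((.435,.452),(.46,.485),(.56,.62)):
    k=Y[(Y[...,0]>a)&(Y[...,0]<b)&(abs(Y[...,1]-.28)<.02)&(Y[...,2]>.045)&(Y[...,2]<.08)];print(a,len(k),np.median(k,0).round(4) if len(k) else 0)
cv2.imwrite("pics/c4.png",cv2.resize(q[120:250,210:383],None,fx=4.6,fy=4.6)[...,::-1])
E
```

```text
13.3 [0.50367649 0.2825227  0.04669104] [3.85798132e-02 9.99255508e-01 3.83073148e-05 1.60213782e-04] [-0.31970756 -3.16574348  4.15072762] [-0.91008878  0.1498906   0.05742154]
0.435 33 [0.4444 0.2819 0.06  ]
0.46 31 [0.4752 0.2793 0.0622]
0.56 87 [0.591  0.2697 0.0602]
0.435 48 [0.4441 0.2862 0.063 ]
0.46 82 [0.4722 0.2847 0.0614]
0.56 175 [0.5898 0.2759 0.0624]
```

View pics/c4.png

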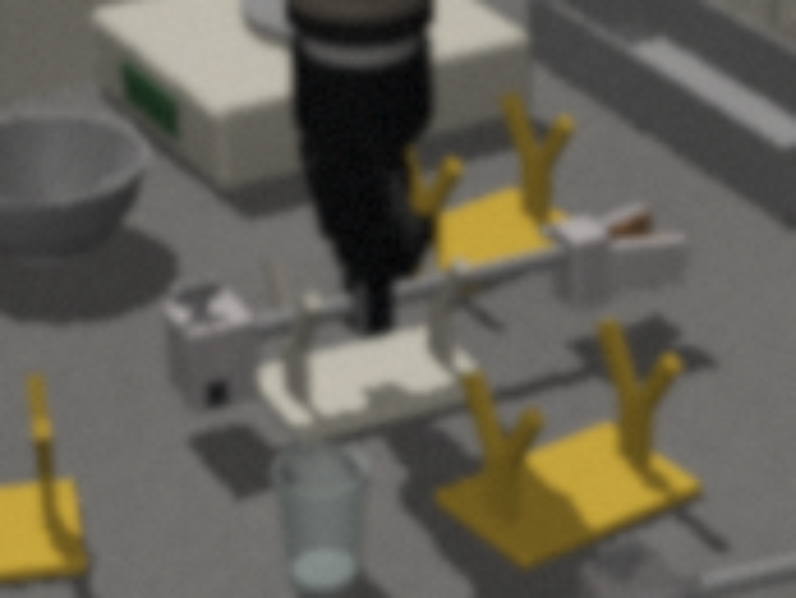

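The side view shows the rod lying in both notches of the white rest, with the boss and jaw outside the posts. The weight is off the gripper and the rod's height is about 57 mm, so I release.

>>> {"fn": "jog_arm", "kwargs": {
  "targets": [
    [0,-0.0005,0,0,0,0],
    [0,0,0,0,0,0]
  ]
}}

```text
time_s: 13.65
ee_pos: [0.5037, 0.2825, 0.0467]
ee_rot: [0.038, 0.999, 0.0, 0.0]
wrist_force: [-1.2, -3.3, 5.6]
grip_width: 0.0096
finger_force: 59.7
```

>>> {"fn": "jog_arm", "kwargs": {
  "targets": [
    [0,0,0,0,0,0],
    [0,0,0,0,0,0],
    [0,0,0,0,0,0],
    [0,0,0,0,0,0],
    [0,0,0,0,0,0]
  ],
  "claw": 0.6
}}

```text
time_s: 14.28
ee_pos: [0.5033, 0.2823, 0.0463]
ee_rot: [0.038, 0.999, 0.0, -0.0]
wrist_force: [-1.1, 1.0, -0.6]
grip_width: 0.0687
finger_force: 0.0
```

>>> {"fn": "jog_arm", "kwargs": {
  "targets": [
    [0,0,-0.01,0,0,0],
    [0,0,-0.03,0,0,0],
    [0,0,-0.05,0,0,0],
    [0,0,-0.05,0,0,0],
    [0,0,-0.03,0,0,0]
  ]
}}

```text
time_s: 14.9
ee_pos: [0.5043, 0.2825, 0.2199]
ee_rot: [0.039, 0.999, 0.001, 0.002]
wrist_force: [-0.6, 0.6, -0.1]
grip_width: 0.0685
finger_force: 0.0
```

>>> {"fn": "jog_arm", "kwargs": {
  "targets": [
    [0,0.05,-0.03,0,0,0],
    [0,0.055,0,0,0,0],
    [0,0.055,0,0,0,0],
    [0,0.05,0,0,0,0],
    [0,0.03,0,0,0,0]
  ]
}}

```text
time_s: 15.52
ee_pos: [0.5207, 0.5245, 0.2466]
ee_rot: [0.037, 0.999, 0.0, -0.0]
wrist_force: [0.0, 0.1, -0.4]
grip_width: 0.0683
finger_force: 0.0
```

```bash
python3 - <<'E'
from h import *
s=status.get_state();print(s["time_s"],s["ee_pos"],s["wrist_force"])
q,e=grab_frame("side");X=pts("side",e);p,d=grab_frame("top");T=pts("top",d)
for Y in(X,T):
  for a,b in((.435,.45),(.47,.53),(.56,.62)):
    k=Y[(Y[...,0]>a)&(Y[...,0]<b)&(abs(Y[...,1]-.28)<.02)&(Y[...,2]>.045)&(Y[...,2]<.08)];print(a,len(k),np.median(k,0).round(4) if len(k) else 0)
  m=Y[(abs(Y[...,1]-.28)<.05)&(Y[...,0]>.35)&(Y[...,0]<.75)&(Y[...,2]>.03)&(Y[...,2]<.12)];print("x",np.percentile(m[:,0],[.3,1,99,99.7]))
a=cv2.resize(p[130:300,160:260],None,fx=3.5,fy=3.5);b=cv2.resize(q[140:250,220:345],None,fx=3.5,fy=3.5)
b=cv2.copyMakeBorder(b,0,a.shape[0]-b.shape[0],0,0,0);cv2.imwrite("pics/c5.png",np.hstack([a,b])[...,::-1])
E
```

```text
15.525 [0.52066249 0.52447934 0.24659957] [ 0.00960398  0.13493663 -0.36730495]
0.435 24 [0.4426 0.282  0.0601]
0.47 97 [0.502  0.278  0.0597]
0.56 88 [0.5926 0.27   0.0604]
x [0.38783113 0.38850915 0.6919238  0.69500428]
0.435 46 [0.4421 0.2869 0.0628]
0.47 180 [0.4998 0.283  0.0625]
0.56 176 [0.5899 0.2758 0.0621]
x [0.38898547 0.38955718 0.69284414 0.69565105]
```

View pics/c5.png

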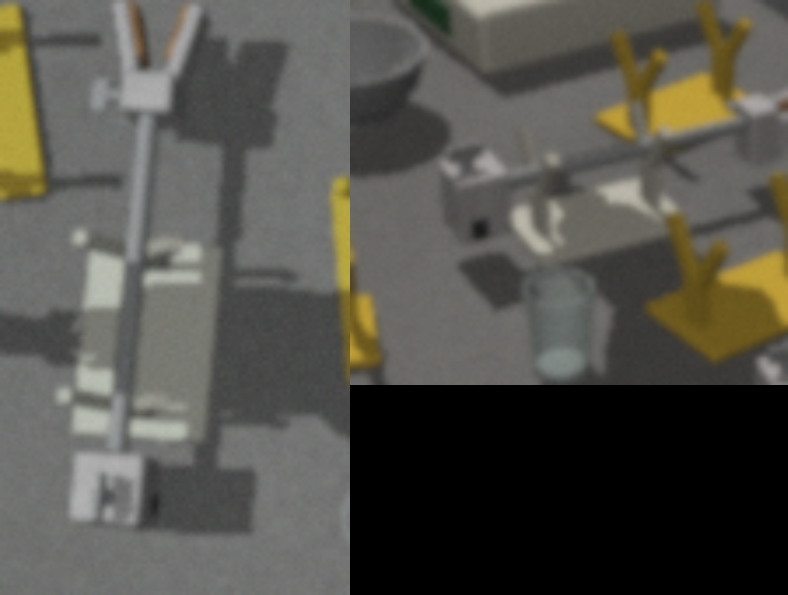

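The pictures show the clamp resting level in both notches. In the top crop the boss is at (108,490) and the jaw at (150,60), and the gripper is clear. The balance point is at x ≈ 0.503 against a rest centre of 0.503, so I hand in.

```bash
python3 -c "
from cell import finish_job
print(finish_job())"
```

```text
the job is handed in; nothing more can be done
None
```

The long clamp is on the white rest with its rod in both notches and its balance point within about 1 mm of midway between them. It hung level in the trial lift, the short clamp was left alone, and I handed the job in after about 16 s of robot time.

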